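# Seat a heel on the sprung nest of a nailing jig and hold it on its stop

### The arm

A 6-joint arm with a two-finger parallel gripper is mounted at the origin on the work surface. World frame = base frame: x ahead of the robot, y to its left, z up, the work surface at z = 0. Lengths are in m, angles in rad, forces in N, time in s.
With the tool pointing down it reaches from about 0.35 to 0.85 m from the base axis. Payload 8.1 kg.
Tool frame: the origin (TCP) lies at the very end of the fingers, on their centre line; the grasp point (between the pads) lies 19 mm behind it; z points along the fingers, y is the line along which they close (so a half turn about z gives the same grasp; the last joint's range is limited). The gripper opens to 93 mm and grips with 3 to 60 N. Pads are 15 mm wide; open, the fingers measure 128 mm over their backs; the gripper's body (75 mm by 188 mm) begins 65 mm behind the grasp point.
Start: joints at [-1.38, 0.13, 1.488, -0, 1.523, -0.085], TCP at [0.163, -0.577, 0.219] pointing down, gripper open.
Joint ranges: [-2.96, 2.96], [-0.89, 2.26], [0.02, 2.5], [-1.34, 4.48], [0, 2.73], [-2.66, 2.66]. Speed limits (rad/s): [2.39, 2.39, 2.79, 3.14, 3.14, 3.14].

### API

Orientations are given as a rotation vector (axis times angle).
In Python, from plant import read_state, eyes, workorder gives the robot as it stands. The module is installed in compiled form; this text tells all that it offers.
- The arm moves only by the tool play_rows, never from a script. Its argument "targets" is one flat list of numbers, 4 for each row, row after row: the shift along the tool's x, y, z in cm, then the turn about the tool's z in degrees. In form: [dx, dy, dz, roll, dx, dy, dz, roll, ...]. A call has 1 to 8 rows; each row is the pose to reach, as a shift and turn from the pose commanded when the call began, along the tool's axes at that moment; what a row does not reach only later rows make up. A row lasts 1/12 s, in which the tool goes at most 41.7 mm and 7.16 degrees, less where a joint would pass 70% of its speed; a pose out of reach is approached as far as the arm can. A call with a gripper value outside its range is refused whole. "grip" is the finger opening in cm, from 0 to 9.3, set as the call begins (left out, the last holds). The fingers move at their own pace and stop on an object; "grip_force" is the grip in N (left out, the last holds). Time passes only in rows, so rows that repeat a pose let the fingers close. It gives the time, the measured TCP pose, the force, the opening and the grip force at its end, in the units of the state.
- read_state(): the state, without advancing time (a new reading comes with each control period).
- eyes.read_camera(name): name is "scene" or "top" or "wrist"; returns a dict with "image" (384x512x3 uint8, red, green, blue), "vfov" (degrees; the focal length in pixels is half the picture's height over the tangent of half this angle, whatever the lens; pixels are square), "cx", "cy" (the principal point, pixels), "k1" (the pictures are not rectified: a ray, as slopes to the right and down, at radius r is drawn at 1 + k1 r^2 times it, then the intrinsics apply), "cam_to_world" (4x4, takes a point from camera to world coordinates); the wrist camera has in their place "T_tool_cam" (4x4, takes a point from camera to tool coordinates, whose origin is the TCP and whose axes are the flange's). Camera axes: x right, y up, looking along -z (the intrinsics and any distortion apply to the point x, -y, -z); pixel columns grow to the right and rows downward; lengths in m; the calibration is good to about 2 mm. A picture is of the moment at which its call begins: read the wrist's pose just before it. There is no depth.
- workorder.close_job(): hands the job in; it is judged then, once.
The state is a dict: "t": time; "q": joint angles; "dq": joint speeds; "joint_torque": joint torques, N m; "tool_pos": TCP position; "orientation": TCP orientation; "force": force on the tool from outside, world axes, zero at the start; "wrist_torque": the same for the moment, N m; "opening": finger opening in m; "gripper_force": force on a finger pad.
Only numpy, scipy, OpenCV 4.12 (cv2) and the standard library are available. Lean on these libraries where they do the work, as an engineer would, in place of code of your own. Each camera call takes 0.05 s, during which the arm holds its last target. There are 200 camera calls.

### The job

Turn the black knob of the green heel jig until the slide's orange pointer stands in line with the red mark on the scale. Then take the tan heel block, set it upright and square on the nest over the brass spring plunger (between the two low fences, its length running the same way as from fence to fence, either end first), and press it down until it sits firmly on the hard stop. Finish while still holding it pressed down there, without crushing it (stay below about 40 N), with the pointer still on the mark and the other heels and tools left where they were.

Things in the scene. Friction and masses are not known exactly. Their poses are not given: they have to be found in the camera images.
- jig: green base plate of the heel jig, fixed to the bench, 150 mm (x) by 290 mm (y) by 12 mm; origin: centre of its underside; z up. The knob stands at jig y = -98 mm; an aluminium slide carrying pointer, nest and plunger runs along jig y, 100 x 84 mm, its top 32 mm above the bench; a white scale lies along its +x edge
- knob (a joint): rotation of the black knob (rad), 0 to 4.2; it grows as the knob is turned clockwise seen from above. Each rad moves slide, pointer and nest 12 mm along jig +y. Stiff (about 0.15 N m): stays where left. The mark always lies on the +y side of the pointer at the start, 11 to 32 mm away, so the knob must be turned clockwise by about 0.9 to 2.7 rad
- knob_grip (a point): point on the knob's vertical axis, at the height to grip its bar. The bar is 46 mm long, 14 mm thick and 32 mm tall (its top 7 mm above this point), on a disc 48 mm across whose top lies 23 mm below this point; at joint value 0 the bar lies along jig x, and it turns with the knob (clockwise from above as the value grows), so the fingers close across it
- pointer (a point): tip of the orange pointer on the slide, just above the scale; moves along jig y with the slide
- mark: small red mark lying across the scale, 14 mm by 4 mm, fixed; origin: its centre; axes as the jig's. Aligned when the pointer tip's y in this frame is 0 (the tip hangs over the inner end of the mark)
- seat (a point): centre of the nest at the height of the hard stop (two dark steel ribs along y at x = -20 and +20 mm, 40 mm long in y, 48 mm above the bench); axes as the jig's; moves with the slide. Two fences, at x = -45 and +45 mm (inner faces at +-42.5 mm), 44 mm long in y, stand 7 mm above the stop; the +-y sides are open, for the fingers
- stop: the two dark steel ribs that are the hard stop; origin 16 mm below seat
- plunger (a joint): how far the brass spring plunger (16 mm disc in the middle of the nest) is pushed down (m): 0 free, its face then standing 10 mm above the stop; 0.010 when a heel rests on the stop. Spring about 3 N at first touch, about 7 N at the stop; a total push of about 12 to 25 N holds the heel firmly on the stop; the spring lifts it off again when let go
- tan_heel: the one to use: tan layered shoe heel block, D-shaped seen from above, 63 mm long (x from -30 mm at its flat face to +33 mm at its round end), 50 mm wide (y +-25 mm, the two flat parallel sides run from x -30 to +8 mm), 36 mm tall; stands upright on the bench; origin: centre of its underside; z up; about 0.12 kg. When fully seated its origin is at seat
- black_heel: black shoe heel block, D-shaped seen from above, 63 mm long (x from -30 mm at its flat face to +33 mm at its round end), 50 mm wide (y +-25 mm, the two flat parallel sides run from x -30 to +8 mm), 36 mm tall; stands upright on the bench; origin: centre of its underside; z up; not to be used, leave alone
- blue_heel: blue shoe heel block, D-shaped seen from above, 63 mm long (x from -30 mm at its flat face to +33 mm at its round end), 50 mm wide (y +-25 mm, the two flat parallel sides run from x -30 to +8 mm), 36 mm tall; stands upright on the bench; origin: centre of its underside; z up; not to be used, leave alone
- hammer: hammer lying on the bench at the robot's right; leave alone
- brush: brush lying on the bench at the robot's right; leave alone
There are look-alikes about, which are no part of the job. What is meant by the tan_heel is not pink or turquoise, and is the larger of those in its own colour.

How it is judged:
By the outcome, as a careful person would: the job done as asked, in the order asked, and still so for the second after the job is handed in, while the arm keeps its last pose, push and grip.
It also fails if it takes over 72 s, if anything falls off the work surface, if the arm or the gripper's body presses on something with over 40 N, if the wrist force passes 120 N, or if a joint passes its speed limit or range.

## Working session

There is one attempt and no reset: what is moved stays moved. The work goes in short steps, Python scripts to look and compute and a tool call to move; the robot and the scene stay as the last step left them, time stands still between calls to the robot, and variables do not carry over. Pictures are saved under pics/ and viewed, at most 10 in all, crops included, and the job is handed in when it is done.

Besides the shell and the picture viewer there is one more tool, called after "Emit:" by a JSON object that holds its "method" and its "body", one argument or row to a line. play_rows: Moves the arm, as the interface text tells. Its arguments: {"type":"object","properties":{"targets":{"type":"array"},"grip":{"type":"number"},"grip_force":{"type":"number"}},"required":["targets"]}

```bash
mkdir -p pics; cat > h.py <<'E'
import numpy as np,cv2
from scipy.spatial.transform import Rotation as R
from plant import read_state,eyes,workorder
def cam(n):
    s=read_state();c=eyes.read_camera(n)
    if n=="wrist":
        T=np.eye(4);T[:3,:3]=R.from_rotvec(s["orientation"]).as_matrix();T[:3,3]=s["tool_pos"]
        c["cam_to_world"]=T@np.array(c["T_tool_cam"])
    return c
def K(c):
    f=192/np.tan(np.radians(c["vfov"])/2);return np.array([[f,0,c["cx"]],[0,f,c["cy"]],[0,0,1.]]),np.array([c["k1"],0,0,0.])
def ray(c,px):
    k,d=K(c);u=cv2.undistortPoints(np.array(px,float).reshape(-1,1,2),k,d).reshape(-1,2)
    T=np.array(c["cam_to_world"]);D=np.c_[u[:,0],-u[:,1],-np.ones(len(u))]@T[:3,:3].T
    return T[:3,3],D
def at(c,px,z):
    o,D=ray(c,px);return o+D*((z-o[2])/D[:,2])[:,None]
def proj(c,P):
    k,d=K(c);T=np.linalg.inv(np.array(c["cam_to_world"]));p=np.atleast_2d(P)@T[:3,:3].T+T[:3,3]
    p=p*[1,-1,-1];return cv2.projectPoints(p.reshape(-1,1,3),np.zeros(3),np.zeros(3),k,d)[0].reshape(-1,2)
def save(c,n,crop=None,s=1):
    im=c["image"][:,:,::-1]
    if crop: im=im[crop[1]:crop[3],crop[0]:crop[2]]
    cv2.imwrite("pics/"+n,cv2.resize(im,None,fx=s,fy=s,interpolation=cv2.INTER_CUBIC))
E
python3 - <<'E'
from h import *
import pickle
a=cam("top");b=cam("scene");pickle.dump((a,b),open("p.pkl","wb"))
save(a,"top.png",None,1.5);save(b,"scene.png",None,1.5)
for c in(a,b):print(c["vfov"],c["k1"],np.round(c["cam_to_world"],3))
print(read_state())
E
```

```text
48.55649534094205 -0.07722961849694555 [[ 0.011  0.994 -0.109  0.319]
 [-1.     0.009 -0.017 -0.085]
 [-0.016  0.109  0.994  1.294]
 [ 0.     0.     0.     1.   ]]
57.92609740284411 0.029923164649967162 [[-0.625 -0.649  0.434  0.869]
 [ 0.781 -0.526  0.338  0.241]
 [ 0.009  0.55   0.835  0.845]
 [ 0.     0.     0.     1.   ]]
{'t': 0.1, 'q': array([-1.38039230e+00,  1.31098622e-01,  1.48915267e+00,  1.93965078e-05,
        1.52298625e+00, -8.54157496e-02]), 'dq': array([-0.00076504, -0.00188993, -0.00241263, -0.00101188, -0.00066235,
        0.00041681]), 'joint_torque': array([ 1.27750485e-03, -5.61342001e+01, -4.93096304e+01,  7.70896976e-02,
        2.91710364e-02, -5.70134011e-05]), 'tool_pos': array([ 0.16332567, -0.57682144,  0.21769431]), 'orientation': array([-3.11013695e+00, -4.31657215e-01,  1.05126134e-04]), 'force': array([0.37084137, 0.38108087, 0.4310257 ]), 'wrist_torque': array([-0.00545547, -0.03471314,  0.00850191]), 'gripper_force': 0.0, 'opening': 0.09345840482633787}
```

View pics/top.png

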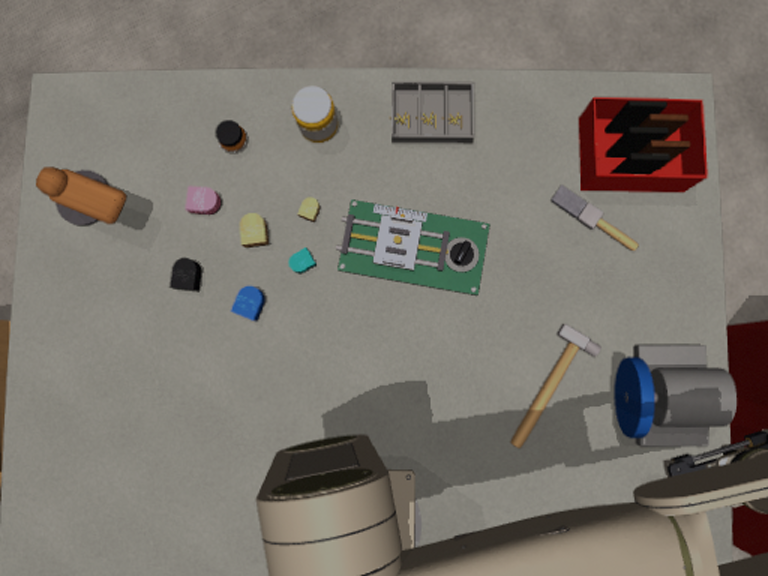

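View pics/scene.png

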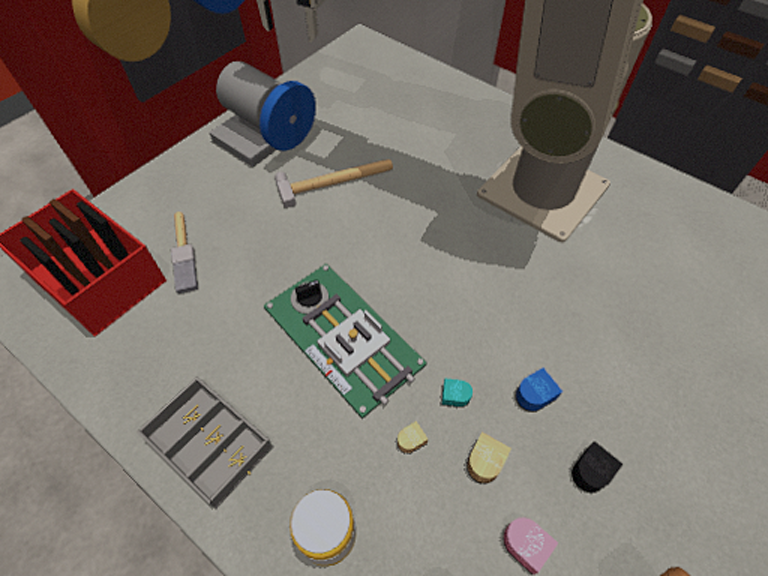

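The top view (1.5x) shows these candidates:
- Large tan heel at (253,230), which I choose.
- Small tan at (309,208), a look-alike that is too small.
- Pink (203,200), turquoise (302,261), blue (249,303) and black (186,275).

The jig is centred at about (414,247) and the knob is at (462,253). I'll check the choice in one crop.

```bash
python3 - <<'E'
from h import *
import pickle
a,b=pickle.load(open("p.pkl","rb"))
save(a,"crop.png",(150,120,340,205),4.2)
px=lambda *l:np.array(l)/1.5
c=at(a,px((350,200),(490,222),(477,294),(338,270)),.012);print(c.round(3),c.mean(0))
v=c[0]-c[1]+c[3]-c[2];print("yaw deg",np.degrees(np.arctan2(-v[0],v[1])))
print("knob",at(a,px((463,250)),.05),"heel",at(a,px((253,230)),.036), "small",at(a,px((309,208)),.03))
E
```

```text
[[ 0.651  0.027  0.012]
 [ 0.607 -0.26   0.012]
 [ 0.459 -0.233  0.012]
 [ 0.505  0.049  0.012]] [ 0.55547803 -0.10427361  0.012     ]
yaw deg -9.026007092976435
knob [[ 0.5416333  -0.20129963  0.05      ]] heel [[0.58201144 0.22051523 0.036     ]] small [[0.6293323  0.10884385 0.03      ]]
```

View pics/crop.png

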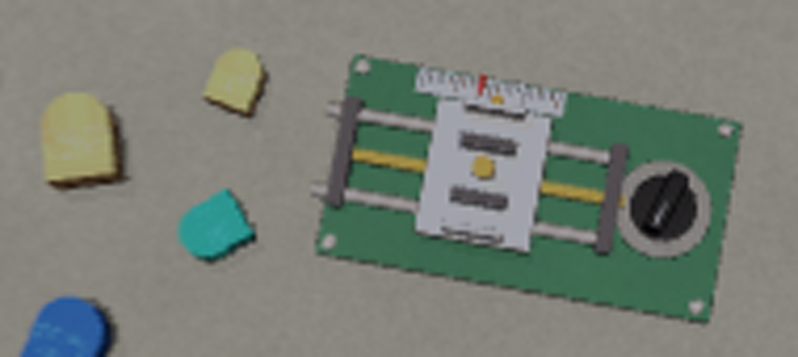

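The crop confirms it. The large tan D-block (native about (169,153)) is roughly 63 x 50, clearly bigger than the small one. The knob bar leans about 15° clockwise from jig x. I'll rise clear of the grinder and go above the jig with the wrist turned about -140°.

Emit:
{"method": "play_rows", "body": {
  "targets": [0, 0, -8, -14, 0, 0, -8, -20, 46, -26, -8, -140, 46, -26, -8, -140, 46, -26, -8, -140, 46, -26, -8, -140, 46, -26, -8, -140, 46, -26, -8, -140],
  "grip": 3.2,
  "grip_force": 20
}}

```text
t: 0.77
tool_pos: [0.3402, -0.3979, 0.2983]
orientation: [-2.518, -1.878, -0.0]
force: [0.6, 0.1, 0.1]
opening: 0.0446
gripper_force: 0.0
```

Emit:
{"method": "play_rows", "body": {
  "targets": [24.6, 13.5, 6, -83, 24.6, 13.5, 6, -83, 24.6, 13.5, 6, -83, 24.6, 13.5, 6, -83, 24.6, 13.5, 6, -83, 24.6, 13.5, 6, -83, 24.6, 13.5, 6, -83, 24.6, 13.5, 6, -83]
}}

```text
t: 1.43
tool_pos: [0.5425, -0.1979, 0.2357]
orientation: [-1.3, -2.856, -0.004]
force: [-0.7, -0.6, 0.6]
opening: 0.0318
gripper_force: 0.0
```

Emit:
{"method": "play_rows", "body": {
  "targets": [0, 0, 0, -22, 0, 0, 0, -22, 0, 0, 0, -22, 0, 0, 0, -22, 0, 0, 0, -22, 0, 0, 0, -22]
}}

```text
t: 1.93
tool_pos: [0.5399, -0.2036, 0.2384]
orientation: [-0.756, -3.049, -0.0]
force: [0.5, -0.5, -0.5]
opening: 0.0322
gripper_force: 0.0
```

```bash
python3 - <<'E'
from h import *
import pickle
c=cam("wrist");pickle.dump(c,open("w1.pkl","wb"));save(c,"w1.png",None,1.5)
print(c["vfov"],c["k1"],np.round(c["T_tool_cam"],3),np.round(c["cam_to_world"],3));s=read_state();print(s["t"],s["tool_pos"],s["orientation"],s["q"])
E
```

```text
65.40072168249324 -0.026674952705222098 [[-0.001  0.965  0.263  0.072]
 [ 1.     0.001 -0.    -0.001]
 [-0.     0.263 -0.965 -0.166]
 [ 0.     0.     0.     1.   ]] [[ 0.468 -0.853 -0.232  0.476]
 [ 0.884  0.451  0.123 -0.171]
 [ 0.    -0.263  0.965  0.404]
 [ 0.     0.     0.     1.   ]]
1.9833 [ 0.53988612 -0.20361951  0.2384856 ] [-7.55106931e-01 -3.04923008e+00 -1.37300879e-04] [-4.49528697e-01  6.10091685e-02  1.52601270e+00  3.28229476e-05
  1.55484012e+00 -1.53481576e+00]
```

View pics/w1.png

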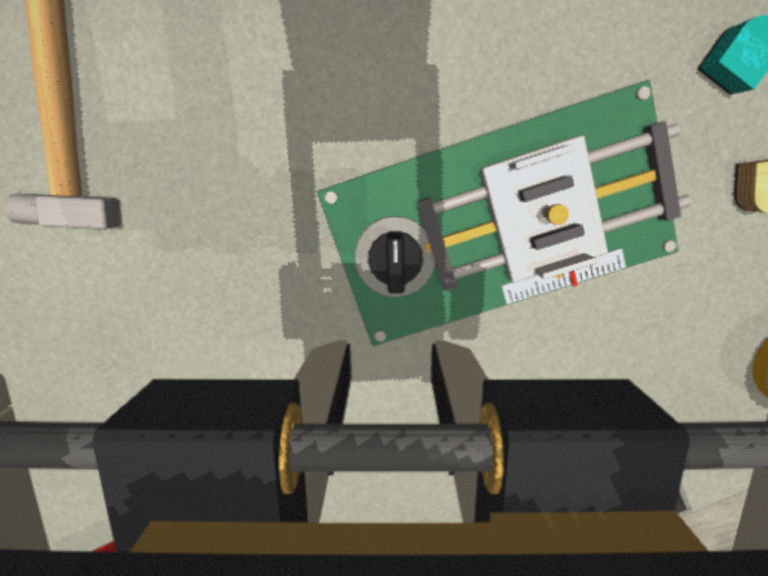

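The wrist view (1.5x) shows the knob bar at (396,262), nearly vertical in the picture. The jig corners are at (318,191), (648,81), (678,253) and (372,346). The red mark is at (574,278) and the pointer is near (557,278). I'll fit the jig and zoom in.

```bash
python3 - <<'E'
from h import *
import pickle
from scipy.optimize import least_squares
a,_=pickle.load(open("p.pkl","rb"));c=pickle.load(open("w1.pkl","rb"))
P=np.array([(318,191),(648,81),(678,253),(372,346)])/1.5
loc=np.array([(-75,-145),(-75,145),(75,145),(75,-145)])/1000
w=at(c,P,.012)[:,:2]
M,_=cv2.estimateAffinePartial2D(loc.astype(np.float32),w.astype(np.float32))
print(M, np.hypot(M[0,0],M[1,0]),np.degrees(np.arctan2(M[1,0],M[0,0])), ((loc@M[:,:2].T+M[:,2])-w).round(4).tolist())
th=np.arctan2(M[1,0],M[0,0]);Rj=np.array([[np.cos(th),-np.sin(th)],[np.sin(th),np.cos(th)]])
k=Rj@[0,-.098]+M[:,2];print("knob axis",k)
for z in(.03,.05,.06,.07):print(z,(proj(c,[*k,z])*1.5).round(1),(proj(a,[*k,z])*1.5).round(1))
g=c["image"][:,:,::-1]
A=cv2.resize(g[140:205,230:300],(560,520),interpolation=cv2.INTER_CUBIC);B=cv2.resize(g[165:207,330:422],(0,0),fx=8.6,fy=8.6,interpolation=cv2.INTER_CUBIC)
A=cv2.resize(A,(226,210));o=np.zeros((A.shape[0]+B.shape[0],max(A.shape[1],B.shape[1]),3),np.uint8);o[:A.shape[0],:A.shape[1]]=A;o[A.shape[0]:,:B.shape[1]]=B
cv2.imwrite("pics/z1.png",o);print(o.shape)
E
```

```text
[[ 0.97538052  0.17061597  0.55847684]
 [-0.17061597  0.97538052 -0.10438734]] 0.9901903717126835 -9.9219354612967 [[-0.0001, -0.0007], [0.0005, 0.0009], [-0.0006, -0.0006], [0.0001, 0.0005]]
knob axis [ 0.54159083 -0.20092159]
0.03 [[394.8 260.4]] [[461.9 251.8]]
0.05 [[395.  265.1]] [[462.8 250. ]]
0.06 [[395.2 267.7]] [[463.3 249.1]]
0.07 [[395.3 270.4]] [[463.8 248.2]]
(571, 791, 3)
```

View pics/z1.png

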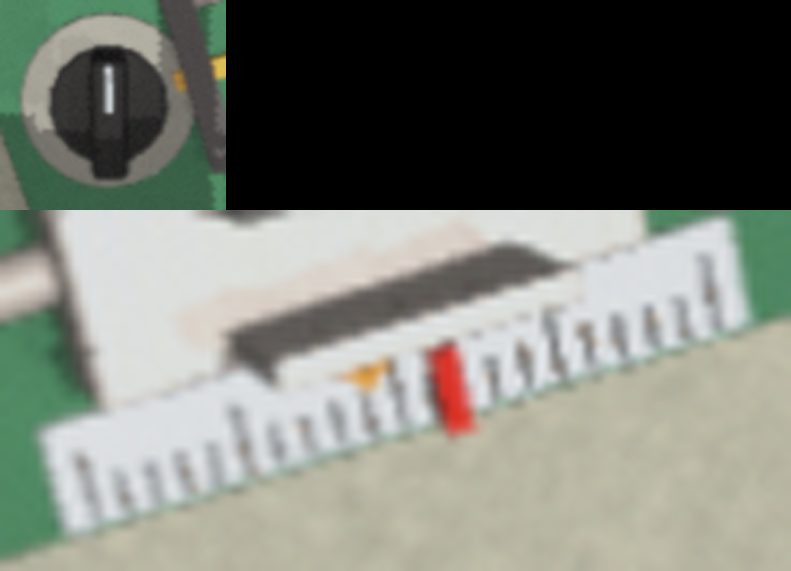

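The zoom shows the pointer tip at native (373.0,185.3), the mark centre at (382.9,185.9), and the bar in line with the tool's x axis.

```bash
python3 - <<'E'
from h import *
import pickle
c=pickle.load(open("w1.pkl","rb"));th=np.radians(-9.9);J=np.array([[np.cos(th),-np.sin(th)],[np.sin(th),np.cos(th)]]);o=np.array([.5585,-.1044])
for z in(.018,.025):
  q=(at(c,[(373.0,185.3),(382.9,185.9),(349.3,200.6),(412.6,175.9)],z)[:,:2]-o)@J;print(z,q.round(4).tolist())
for z in(.03,.04):print("bracket",((at(c,np.array([(425,205),(447,285),(432,200)])/1.5,z)[:,:2]-o)@J).round(4).tolist())
for z in(.05,.06):
  e=at(c,[(263.4,157),(263.4,195)],z);d=e[0]-e[1];print("bar",z,np.hypot(*d[:2]),np.degrees(np.arctan2(d[1],d[0])),e.mean(0))
s=read_state();T=R.from_rotvec(s["orientation"]).as_matrix();k=np.array([.5416,-.2009,0]);print((T.T@(k-s["tool_pos"])*100).round(2))
E
```

```text
0.018 [[0.0622, 0.0356], [0.0671, 0.0481], [0.0731, 0.0005], [0.066, 0.0887]]
0.025 [[0.0598, 0.0336], [0.0647, 0.0458], [0.0705, -0.0009], [0.0635, 0.0857]]
bracket [[-0.0364, -0.0602], [0.0342, -0.0618], [-0.0385, -0.0536]]
bracket [[-0.0373, -0.0607], [0.0315, -0.0623], [-0.0394, -0.0543]]
bar 0.05 0.04666650144806618 152.27088448434063 [ 0.54112576 -0.20061834  0.05      ]
bar 0.06 0.04534981385729555 152.27088448434063 [ 0.53929077 -0.19977235  0.06      ]
[-0.03  0.32 23.85]
```

Emit:
{"method": "play_rows", "body": {
  "targets": [0, 0.3, 8, 0, 0, 0.3, 16, 0, 0, 0.3, 18, 0, 0, 0.3, 18, 0, 0, 0.3, 18, 0, 0, 0.3, 18, 0],
  "grip": 3
}}

```text
t: 2.48
tool_pos: [0.5378, -0.1993, 0.0539]
orientation: [-0.75, -3.042, -0.003]
force: [0.0, -0.3, 0.1]
opening: 0.0302
gripper_force: 0.0
```

Emit:
{"method": "play_rows", "body": {
  "targets": [0, 0, 1, 0, 0, 0, 1.8, 0, 0, 0, 2.2, 0, 0, 0, 2.5, 0, 0, 0, 2.5, 0, 0, 0, 2.5, 0]
}}

```text
t: 2.98
tool_pos: [0.5419, -0.2012, 0.0345]
orientation: [0.749, 3.05, -0.0]
force: [0.5, 0.9, 0.1]
opening: 0.0299
gripper_force: 0.0
```

Emit:
{"method": "play_rows", "body": {
  "targets": [0, 0, 0.2, 0, 0, 0, 0.4, 0, 0, 0, 0.4, 0]
}}

```text
t: 3.23
tool_pos: [0.5413, -0.2009, 0.0295]
orientation: [-0.75, -3.051, -0.0]
force: [0.0, 0.1, -0.8]
opening: 0.0302
gripper_force: 0.0
```

Emit:
{"method": "play_rows", "body": {
  "targets": [0, 0, 0.2, 0, 0, 0, 0.2, 0, 0, 0, 0.2, 0]
}}

```text
t: 3.48
tool_pos: [0.5413, -0.2009, 0.0275]
orientation: [-0.749, -3.051, -0.0]
force: [0.8, 0.0, -0.4]
opening: 0.0298
gripper_force: 0.0
```

Emit:
{"method": "play_rows", "body": {
  "targets": [0, 0, 0.2, 0, 0, 0, 0.2, 0, 0, 0, 0.2, 0]
}}

```text
t: 3.73
tool_pos: [0.5418, -0.2011, 0.0263]
orientation: [0.749, 3.05, -0.0]
force: [-1.8, 0.0, 5.1]
opening: 0.0303
gripper_force: 2.4
```

The fingertips touch the disc at z≈0.026. I'll raise 3 mm, grip, and turn most of the way.

Emit:
{"method": "play_rows", "body": {
  "targets": [0, 0, -0.3, 0, 0, 0, -0.3, 0, 0, 0, -0.3, 0, 0, 0, -0.3, 0, 0, 0, -0.3, 0, 0, 0, -0.3, 0],
  "grip": 0.8,
  "grip_force": 35
}}

```text
t: 4.23
tool_pos: [0.5419, -0.2004, 0.0289]
orientation: [0.749, 3.05, 0.001]
force: [2.5, 5.5, 3.0]
opening: 0.014
gripper_force: 35.0
```

Emit:
{"method": "play_rows", "body": {
  "targets": [0, 0, 0, 7, 0, 0, 0, 14, 0, 0, 0, 21, 0, 0, 0, 28, 0, 0, 0, 35, 0, 0, 0, 42, 0, 0, 0, 48, 0, 0, 0, 48]
}}

```text
t: 4.9
tool_pos: [0.5409, -0.2013, 0.0289]
orientation: [-1.934, -2.475, 0.002]
force: [-2.9, 1.4, 5.2]
opening: 0.0138
gripper_force: 35.0
```

```bash
python3 - <<'E'
from h import *
import pickle
c=cam("wrist");pickle.dump(c,open("w2.pkl","wb"))
th=np.radians(-9.9);J=np.array([[np.cos(th),-np.sin(th)],[np.sin(th),np.cos(th)]]);o=np.array([.5585,-.1044])
p=proj(c,[*(J@[.065,.046]+o),.02])[0];print(p)
x,y=p.astype(int);save(c,"w2.png",None,1.5);t=cam("top");pickle.dump(t,open("t2.pkl","wb"))
s=read_state();print(s["tool_pos"],s["orientation"],s["force"],s["opening"],s["q"][5])
E
```

```text
[476.8706526   52.24681504]
[ 0.54089956 -0.20126052  0.02886966] [-1.92621917e+00 -2.48107559e+00  1.53552889e-03] [-2.70227697  1.69282016  4.49416152] 0.013917074998767386 -0.6946205771846077
```

View pics/w2.png

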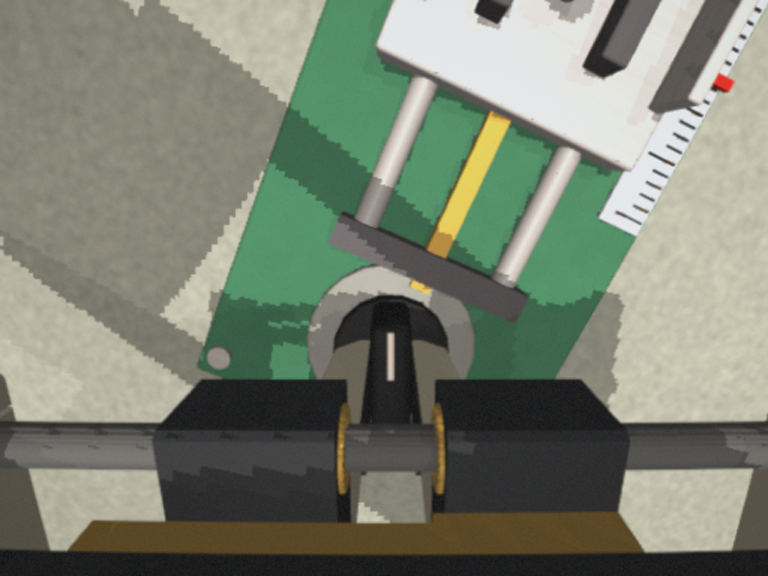

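The wrist view shows the mark at 1.5x (724,84), with the pointer hidden behind the fence. So far the knob has turned 48°, about 10 mm. I'll add 10°, let go, and look from straight above the mark.

Emit:
{"method": "play_rows", "body": {
  "targets": [0, 0, 0, 5, 0, 0, 0, 10, 0, 0, 0, 10, 0, 0, 0, 10]
}}

```text
t: 5.33
tool_pos: [0.5406, -0.2013, 0.0288]
orientation: [-2.135, -2.303, 0.002]
force: [-3.2, 1.2, 7.7]
opening: 0.0138
gripper_force: 35.0
```

Emit:
{"method": "play_rows", "body": {
  "targets": [0, 0, 0, 0, 0, 0, 0, 0, 0, 0, 0, 0, 0, 0, -4, 0, 0, 0, -6, 0, 0, 0, -6, 0, 0, 0, -6, 0],
  "grip": 3
}}

```text
t: 5.92
tool_pos: [0.5427, -0.2016, 0.0903]
orientation: [2.132, 2.302, 0.001]
force: [-0.8, -0.1, -0.6]
opening: 0.0297
gripper_force: 0.0
```

```bash
python3 - <<'E'
from h import *
th=np.radians(-9.9);J=np.array([[np.cos(th),-np.sin(th)],[np.sin(th),np.cos(th)]]);o=np.array([.5585,-.1044])
m=np.array([*(J@[.062,.046]+o),.02]);s=read_state();T=R.from_rotvec(s["orientation"]).as_matrix()
t=m-.072*T[:,0]-s["tool_pos"];print(m,s["tool_pos"],s["orientation"],(T.T@t*100).round(2))
E
```

```text
[ 0.62748552 -0.06974458  0.02      ] [ 0.54267712 -0.20164104  0.09031012] [2.13231369e+00 2.30240118e+00 1.39628464e-03] [5.31 9.45 7.04]
```

Emit:
{"method": "play_rows", "body": {
  "targets": [5.3, 9.5, 0, 0, 5.3, 9.5, 0, 0, 5.3, 9.5, 0, 0, 5.3, 9.5, 0, 0, 5.3, 9.5, 0, 0, 5.3, 9.5, 0, 0]
}}

```text
t: 6.42
tool_pos: [0.6307, -0.1406, 0.0868]
orientation: [-2.132, -2.304, 0.003]
force: [-0.7, 0.4, 0.1]
opening: 0.0302
gripper_force: 0.0
```

```bash
python3 - <<'E'
from h import *
import pickle
c=cam("wrist");pickle.dump(c,open("w3.pkl","wb"))
th=np.radians(-9.9);J=np.array([[np.cos(th),-np.sin(th)],[np.sin(th),np.cos(th)]]);o=np.array([.5585,-.1044])
p=proj(c,[*(J@[.062,.046]+o),.02])[0];x,y=p.astype(int);print(x,y)
b=(x-64,max(y-60,0),x+66,max(y-60,0)+97);print(b);save(c,"w3.png",b,6)
E
```

```text
262 116
(np.int64(198), np.int64(56), np.int64(328), np.int64(153))
```

View pics/w3.png

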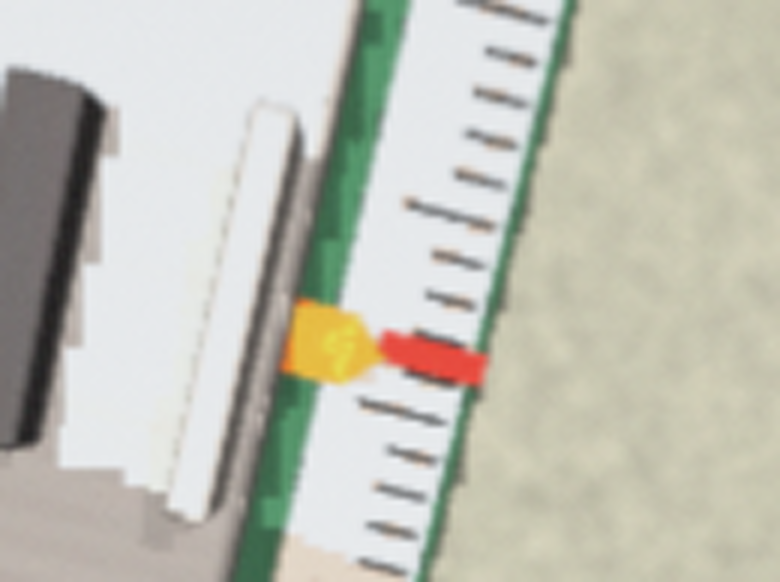

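The picture shows the pointer tip at crop (383,350), essentially on the red mark's axis. I'll check it numerically by segmentation.

```bash
python3 - <<'E'
from h import *
import pickle
c=pickle.load(open("w3.pkl","rb"));h=cv2.cvtColor(c["image"],cv2.COLOR_RGB2HSV).astype(int);x0,y0,x1,y1=198,56,328,153
th=np.radians(-9.9);J=np.array([[np.cos(th),-np.sin(th)],[np.sin(th),np.cos(th)]])
def m(f):
    a=np.zeros(h.shape[:2],bool);a[y0:y1,x0:x1]=f[y0:y1,x0:x1];v,u=np.nonzero(a);return np.c_[u,v]
H,S,V=h[...,0],h[...,1],h[...,2]
r=m(((H<6)|(H>174))&(S>140)&(V>120));o=m((H>9)&(H<28)&(S>120)&(V>120))
Rj=at(c,r,.020)[:,:2]@J;O=at(c,o,.022)[:,:2]@J
print(len(r),"mark",Rj.mean(0),Rj.min(0),Rj.max(0));print(len(o),"ptr",O.mean(0),O.min(0),O.max(0));t=O[O[:,0]>O[:,0].max()-.003];print("tip",t.mean(0),len(t))
A=O[O[:,0]<O[:,0].max()-.004];print("body y mid",(A[:,1].min()+A[:,1].max())/2)
# axis angle of the mark & scale edge tilt
u,s,vt=np.linalg.svd(Rj-Rj.mean(0));print("mark axis in jig deg",np.degrees(np.arctan(vt[0,1]/vt[0,0])))
E
```

```text
87 mark [0.63535787 0.04116421] [0.62892217 0.03911572] [0.6413199  0.04316309]
164 ptr [0.62189233 0.03948827] [0.61682568 0.0348389 ] [0.62873544 0.04395999]
tip [0.62698691 0.0395683 ] 22
body y mid 0.0393994477292923
mark axis in jig deg -0.9341134187369552
```

```bash
python3 - <<'E'
from h import *
import pickle
c=pickle.load(open("w3.pkl","rb"))
for yaw in(-9.9,-10.4):
  th=np.radians(yaw);J=np.array([[np.cos(th),-np.sin(th)],[np.sin(th),np.cos(th)]])
  xs=np.arange(.612,.644,.0002);ys=np.arange(.030,.052,.0002);ctr=J@np.zeros(2)
  ref=at(c,[(262,116)],.02)[0,:2]@J; xs=xs-.6289+ref[0]+.0; 
  X,Y=np.meshgrid(np.linspace(ref[0]-.015,ref[0]+.02,176),np.linspace(ref[1]-.012,ref[1]+.012,121))
  W=np.c_[X.ravel(),Y.ravel()]@J.T;P=proj(c,np.c_[W,np.full(len(W),.02)]).astype(np.float32)
  im=cv2.remap(c["image"],P[:,0].reshape(X.shape),P[:,1].reshape(X.shape),cv2.INTER_CUBIC)
  f=im.astype(float)
  red=np.clip((f[...,0]-f[...,1]*1.3-20)/100,0,1)*(f[...,1]<110);ora=(f[...,0]-f[...,2]>70)&(f[...,1]>=110)
  for n,m in(("red",red>.3),("ora",ora)):
    print(yaw,n,[(round((X[0,j]-ref[0])*1e3,1),round(Y[m[:,j],j].min()*1e3-ref[1]*1e3,1),round(Y[m[:,j],j].max()*1e3-ref[1]*1e3,1)) for j in range(0,176,5) if m[:,j].sum()>2])
cv2.imwrite("pics/rect.png",cv2.resize(im[::-1,:,::-1],None,fx=4,fy=4))
E
```

```text
-9.9 red [(np.float64(-1.0), np.float64(1.4), np.float64(2.6)), (np.float64(0.0), np.float64(0.8), np.float64(3.4)), (np.float64(1.0), np.float64(0.4), np.float64(3.2)), (np.float64(2.0), np.float64(0.4), np.float64(3.6)), (np.float64(3.0), np.float64(0.0), np.float64(4.0)), (np.float64(4.0), np.float64(0.0), np.float64(4.0)), (np.float64(5.0), np.float64(0.0), np.float64(4.0)), (np.float64(6.0), np.float64(0.0), np.float64(4.0)), (np.float64(7.0), np.float64(0.0), np.float64(4.0)), (np.float64(8.0), np.float64(0.0), np.float64(4.0)), (np.float64(9.0), np.float64(0.0), np.float64(3.8)), (np.float64(10.0), np.float64(0.2), np.float64(3.4)), (np.float64(11.0), np.float64(0.2), np.float64(3.8))]
-9.9 ora [(np.float64(-12.0), np.float64(-4.2), np.float64(4.8)), (np.float64(-11.0), np.float64(-4.2), np.float64(5.0)), (np.float64(-10.0), np.float64(-4.2), np.float64(4.8)), (np.float64(-9.0), np.float64(-4.2), np.float64(4.8)), (np.float64(-8.0), np.float64(-4.2), np.float64(5.0)), (np.float64(-7.0), np.float64(-4.2), np.float64(4.6)), (np.float64(-6.0), np.float64(-4.0), np.float64(4.6)), 
[... 1540 characters left out ...]
oat64(-8.0), np.float64(-4.2), np.float64(4.8)), (np.float64(-7.0), np.float64(-4.2), np.float64(4.6)), (np.float64(-6.0), np.float64(-4.0), np.float64(4.6)), (np.float64(-5.0), np.float64(-4.0), np.float64(4.6)), (np.float64(-4.0), np.float64(-3.2), np.float64(3.6)), (np.float64(-3.0), np.float64(-2.6), np.float64(2.8)), (np.float64(-2.0), np.float64(-1.2), np.float64(2.4)), (np.float64(-1.0), np.float64(-0.4), np.float64(3.6)), (np.float64(0.0), np.float64(0.0), np.float64(3.8)), (np.float64(1.0), np.float64(0.0), np.float64(3.8)), (np.float64(2.0), np.float64(0.0), np.float64(4.0)), (np.float64(10.0), np.float64(0.0), np.float64(4.0)), (np.float64(12.0), np.float64(0.4), np.float64(4.0))]
```

View pics/rect.png

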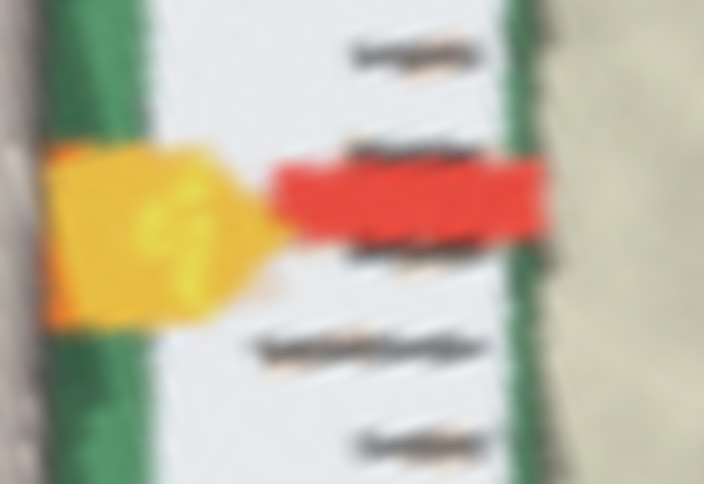

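The rectified view (20 px/mm) puts the tip and body centre at y≈237 and the mark centre at y≈203, so it is 1.7 mm short, or about 8°. I'll re-grip and turn 8° more.

Emit:
{"method": "play_rows", "body": {
  "targets": [-5.3, -9.5, 0, 0, -5.3, -9.5, 0, 0, -5.3, -9.5, 0, 0, -5.3, -9.5, 0, 0, -5.3, -9.5, 0, 0, -5.3, -9.5, 3, 0, -5.3, -9.5, 6, 0, -5.3, -9.5, 6, 0]
}}

```text
t: 7.13
tool_pos: [0.5428, -0.2014, 0.0274]
orientation: [2.133, 2.302, 0.002]
force: [0.2, 1.0, 0.6]
opening: 0.0297
gripper_force: 0.0
```

Emit:
{"method": "play_rows", "body": {
  "targets": [0, 0, 0, 0, 0, 0, 0, 0, 0, 0, 0, 0, 0, 0, 0, 0, 0, 0, 0, 4, 0, 0, 0, 8, 0, 0, 0, 8, 0, 0, 0, 8],
  "grip": 0.8
}}

```text
t: 7.8
tool_pos: [0.5404, -0.2006, 0.0286]
orientation: [-2.289, -2.149, 0.002]
force: [-5.4, 0.9, 3.4]
opening: 0.0138
gripper_force: 35.0
```

Emit:
{"method": "play_rows", "body": {
  "targets": [0, 0, 0, 0, 0, 0, 0, 0, 0, 0, 0, 0, 0, 0, -4, -8, 0, 0, -6, -8, 0, 0, -6, -8],
  "grip": 3
}}

```text
t: 8.3
tool_pos: [0.545, -0.2024, 0.0945]
orientation: [2.127, 2.3, 0.004]
force: [-0.1, -0.4, 0.4]
opening: 0.0297
gripper_force: 0.0
```

Emit:
{"method": "play_rows", "body": {
  "targets": [5.3, 9.5, 0, 0, 5.3, 9.5, 0, 0, 5.3, 9.5, 0, 0, 5.3, 9.5, 0, 0, 5.3, 9.5, 0, 0, 5.3, 9.5, 0, 0]
}}

```text
t: 8.8
tool_pos: [0.6315, -0.1407, 0.0878]
orientation: [-2.134, -2.305, 0.001]
force: [-0.1, -0.1, 0.2]
opening: 0.0299
gripper_force: 0.0
```

```bash
cat > rect.py <<'E'
from h import *
def rect(c,yaw=-10.1):
  th=np.radians(yaw);J=np.array([[np.cos(th),-np.sin(th)],[np.sin(th),np.cos(th)]])
  ref=(np.array([[.62749,-.06974]])@J)[0]
  X,Y=np.meshgrid(np.linspace(ref[0]-.015,ref[0]+.02,176),np.linspace(ref[1]-.012,ref[1]+.012,121))
  W=np.c_[X.ravel(),Y.ravel()]@J.T;P=proj(c,np.c_[W,np.full(len(W),.02)]).astype(np.float32)
  im=cv2.remap(c["image"],P[:,0].reshape(X.shape),P[:,1].reshape(X.shape),cv2.INTER_CUBIC);f=im.astype(float)
  ora=(f[...,0]-f[...,2]>70)&(f[...,1]>=110);red=(f[...,0]-f[...,1]>70)&(f[...,1]<110)
  g=lambda m,a,b:np.median([(Y[m[:,j],j].min()+Y[m[:,j],j].max())/2e-3-ref[1]*1e3 for j in range(a,b) if m[:,j].sum()>4])
  print("pointer body y",g(ora,20,55),"mark y",g(red,90,125));return im[::-1]
E
python3 - <<'E'
from rect import *
import pickle
rect(pickle.load(open("w3.pkl","rb")))
c=cam("wrist");rect(c);pickle.dump(c,open("w4.pkl","wb"));s=read_state();print(s["t"],s["tool_pos"],s["orientation"],s["q"])
E
```

```text
pointer body y 0.30000000000000426 mark y 2.0
pointer body y 2.0 mark y 1.9000000000000057
8.85 [ 0.63126441 -0.1411633   0.08803808] [-2.13470489e+00 -2.30384459e+00  1.10396397e-03] [-2.99064086e-01  3.46801167e-01  1.48001467e+00 -3.02654386e-04
  1.31578989e+00 -3.75164686e-01]
```

The pointer is on the mark: body y 2.0 against mark y 1.9 mm. Next I'll view the nest from above to find the plunger and ribs.

Emit:
{"method": "play_rows", "body": {
  "targets": [0, -6.2, -5, -4, 0, -6.2, -5, -4, 0, -6.2, -5, -4, 0, -6.2, -5, -4, 0, -6.2, -5, -4]
}}

```text
t: 9.27
tool_pos: [0.5701, -0.1463, 0.1389]
orientation: [2.054, 2.376, 0.001]
force: [0.3, -0.1, -0.5]
opening: 0.0299
gripper_force: 0.0
```

```bash
python3 - <<'E'
from h import *
import pickle
c=cam("wrist");pickle.dump(c,open("w5.pkl","wb"))
h=cv2.cvtColor(c["image"],cv2.COLOR_RGB2HSV);m=cv2.inRange(h,(12,110,90),(32,255,255))
n,l,s,ce=cv2.connectedComponentsWithStats(m)
for i in range(1,n):
  if s[i,4]>30:print(s[i],ce[i].round(1),at(c,[ce[i]],.058).round(4))
d=cv2.inRange(c["image"],(0,0,0),(95,95,95));n,l,s,ce=cv2.connectedComponentsWithStats(d)
for i in range(1,n):
  if 60<s[i,4]<6000:print("dark",s[i],ce[i].round(1),at(c,[ce[i]],.048).round(4))
save(c,"w5.png",None,1.2)
E
```

```text
[281   0  24  46 464] [292.3  21.8] [[ 0.5742 -0.0052  0.058 ]]
[261  83  19  20 299] [270.1  92.7] [[ 0.5655 -0.0573  0.058 ]]
[324 111  10  10  58] [328.  115.8] [[ 0.614  -0.0679  0.058 ]]
[233 140  26  60 536] [245.4 169.7] [[ 0.5544 -0.1208  0.058 ]]
[484 199  28  26 266] [501.4 212.6] [[ 0.7835 -0.1259  0.058 ]]
[467 251  32  20 222] [484.5 260.8] [[ 0.7845 -0.1733  0.058 ]]
[190 270  15  59 366] [194.7 297.5] [[ 0.5229 -0.249   0.058 ]]
[317 271  14  58 334] [325.8 298.6] [[ 0.646  -0.2324  0.058 ]]
[406 341  57  22 243] [434.6 347.3] [[ 0.7675 -0.2733  0.058 ]]
[299 343  46  25 364] [323.9 353.7] [[ 0.6573 -0.2956  0.058 ]]
[342 342  67  23 498] [379.2 349.8] [[ 0.7118 -0.2834  0.058 ]]
[ 95 348   9   8  48] [ 99.  350.8] [[ 0.4316 -0.3259  0.058 ]]
[260 349  17  19 164] [267.7 357.1] [[ 0.6017 -0.3076  0.058 ]]
[ 30 350  21  18 179] [ 38.3 360.5] [[ 0.3681 -0.349   0.058 ]]
dark [305   0  41  17 234] [323.4   6.6] [[0.5966 0.0117 0.048 ]]
dark [213  51  15  52 139] [220.4  76.2] [[ 0.5242 -0.0499  0.048 ]]
dark [309  87  18  47  88] [317.6 110.7] [[ 0.6068 -0.0649  0.048 ]]
dark [228 133  22  16  76] [238.9 138.6] [[ 0.5453 -0.0969  0.048 ]]
dark [ 154  184  130   85 3118] [232.6 222.7] [[ 0.549  -0.1728  0.048 ]]
dark [476 237  36  12 267] [494.  242.4] [[ 0.7961 -0.1575  0.048 ]]
dark [  0 250   7  25 104] [  1.9 263.2] [[ 0.332 -0.247  0.048]]
```

View pics/w5.png

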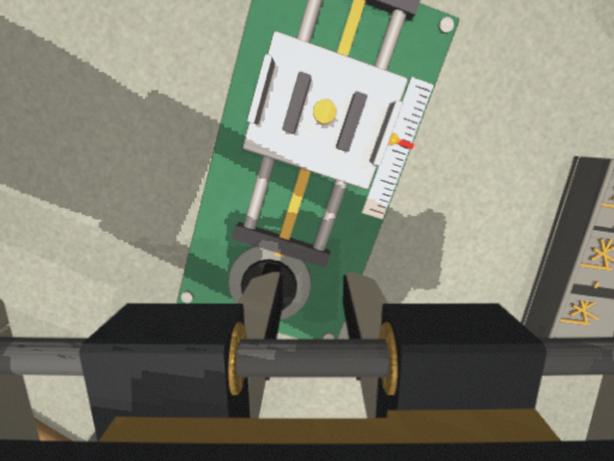

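The view shows the plunger at 1.2x (324,111), giving world (0.566,-0.057). The ribs flank it and the pointer sits at the mark. Now over to the tan heel.

Emit:
{"method": "play_rows", "body": {
  "targets": [36.5, 3.3, -6, 95, 36.5, 3.3, -6, 95, 36.5, 3.3, -6, 95, 36.5, 3.3, -6, 95, 36.5, 3.3, -6, 95, 36.5, 3.3, -6, 95, 36.5, 3.3, -6, 95, 36.5, 3.3, -6, 95],
  "grip": 7.5
}}

```text
t: 9.98
tool_pos: [0.5527, 0.1633, 0.1879]
orientation: [-2.907, -1.19, 0.003]
force: [1.3, 0.3, -0.4]
opening: 0.0741
gripper_force: 0.0
```

```bash
python3 - <<'E'
from h import *
s=read_state();T=R.from_rotvec(s["orientation"]).as_matrix();print(s["tool_pos"],np.degrees(np.arctan2(T[1,0],T[0,0])),(T.T@(np.array([.55,.22,.2])-s["tool_pos"])*100).round(1))
E
```

```text
[0.55271554 0.16327075 0.18790433] 44.52787036193377 [ 3.8 -4.2 -1.2]
```

Emit:
{"method": "play_rows", "body": {
  "targets": [3.6, -4.2, -1, 41, 3.6, -4.2, -1, 41, 3.6, -4.2, -1, 41, 3.6, -4.2, -1, 41, 3.6, -4.2, -1, 41, 3.6, -4.2, -1, 41, 3.6, -4.2, -1, 41, 3.6, -4.2, -1, 41]
}}

```text
t: 10.65
tool_pos: [0.549, 0.2166, 0.1977]
orientation: [3.139, 0.111, -0.003]
force: [-0.2, -0.6, -0.2]
opening: 0.075
gripper_force: 0.0
```

```bash
python3 - <<'E'
from h import *
import pickle
c=cam("wrist");pickle.dump(c,open("w6.pkl","wb"));save(c,"w6.png",None,1.5)
s=read_state();T=R.from_rotvec(s["orientation"]).as_matrix();print(s["tool_pos"],np.degrees(np.arctan2(T[1,0],T[0,0])))
h=cv2.cvtColor(c["image"],cv2.COLOR_RGB2HSV);m=cv2.inRange(h,(15,50,100),(35,255,255));m[230:]=0
n,l,st,ce=cv2.connectedComponentsWithStats(m)
for i in range(1,n):
  if st[i,4]>200:
    ct=max(cv2.findContours((l==i).astype(np.uint8),0,2)[0],key=cv2.contourArea);w=at(c,ct.reshape(-1,2),.036)
    r=cv2.minAreaRect((w[:,:2]*1000).astype(np.float32));print(st[i],ce[i],r)
E
```

```text
[0.54905172 0.21652695 0.19801607] 4.068954392308397
[ 338   90   42   46 1253] [360.3782921  111.21069433] ((634.5673828125, 114.24949645996094), (35.2088508605957, 42.75247573852539), 68.15489959716797)
[ 231  116   49   61 2571] [254.92921042 147.44224037] ((588.989013671875, 224.26217651367188), (63.9454231262207, 51.66054153442383), 7.767005920410156)
[426 163  34  15 246] [442.42682927 169.85772358] ((577.7691040039062, 12.752842903137207), (38.23613739013672, 8.554436683654785), 80.36212921142578)
```

View pics/w6.png

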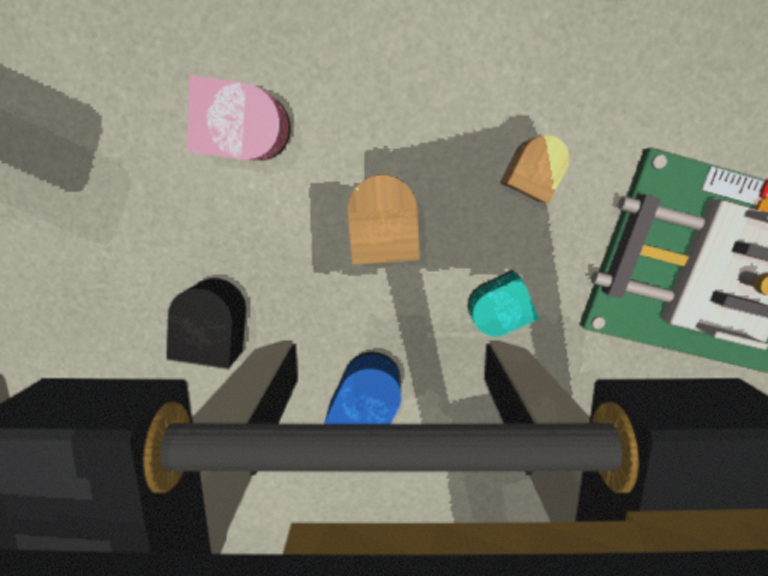

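The view shows the tan heel at 1.5x (384,220), fitting 64 x 52 mm at yaw 7.8°, with origin about (0.5875,0.224). The path is clear of the blue, turquoise and small tan pieces. That was my last picture. Descending.

Emit:
{"method": "play_rows", "body": {
  "targets": [3.6, -0.5, 4, -3.7, 3.6, -0.5, 8, -3.7, 3.6, -0.5, 12, -3.7, 3.6, -0.5, 13, -3.7, 3.6, -0.5, 13, -3.7, 3.6, -0.5, 13, -3.7, 3.6, -0.5, 13, -3.7]
}}

```text
t: 11.28
tool_pos: [0.5861, 0.2243, 0.0711]
orientation: [-3.134, -0.209, -0.004]
force: [0.5, 1.1, 0.5]
opening: 0.0751
gripper_force: 0.0
```

```bash
python3 - <<'E'
from h import *
s=read_state();T=R.from_rotvec(s["orientation"]).as_matrix();print(s["tool_pos"],np.degrees(np.arctan2(T[1,0],T[0,0])),T[2],(T.T@(np.array([.5845,.2237,.009])-s["tool_pos"])*100).round(2))
E
```

```text
[0.58612868 0.22431837 0.07108449] 7.631191360912157 [ 2.82264174e-03 -4.36543719e-04 -9.99995921e-01] [-0.19  0.04  6.21]
```

Emit:
{"method": "play_rows", "body": {
  "targets": [-0.1, 0, 3, 0, -0.1, 0, 5, 0, -0.1, 0, 5.8, 0, -0.1, 0, 5.8, 0, -0.1, 0, 5.8, 0, -0.1, 0, 5.8, 0]
}}

```text
t: 11.78
tool_pos: [0.5856, 0.2243, 0.0136]
orientation: [-3.134, -0.208, -0.006]
force: [-0.1, -0.2, 0.7]
opening: 0.075
gripper_force: 0.0
```

Emit:
{"method": "play_rows", "body": {
  "targets": [0, 0, 0, 0, 0, 0, 0, 0, 0, 0, 0, 0, 0, 0, 0, 0, 0, 0, 0, 0, 0, 0, 0, 0, 0, 0, 0, 0, 0, 0, 0, 0],
  "grip": 4,
  "grip_force": 35
}}

```text
t: 12.45
tool_pos: [0.584, 0.2239, 0.0114]
orientation: [-3.135, -0.207, -0.001]
force: [-0.7, -0.5, 4.8]
opening: 0.0495
gripper_force: 35.0
```

Emit:
{"method": "play_rows", "body": {
  "targets": [0, 0, -2, 0, 0, 0, -5, 0, 0, 0, -9, 0, 0, 0, -11, 0, 0, 0, -11, 0, 0, 0, -11, 0]
}}

```text
t: 12.95
tool_pos: [0.5848, 0.2241, 0.1225]
orientation: [-3.134, -0.207, -0.005]
force: [0.1, 0.4, -0.7]
opening: 0.0496
gripper_force: 35.0
```

Emit:
{"method": "play_rows", "body": {
  "targets": [-1.2, 3.4, 0, 4, -2, 7, 0, 8, -2.8, 10.5, 0, 12, -3.6, 14, 0, 17.6, -4.4, 17.5, 0, 17.6, -5.2, 21, 0, 17.6, -5.85, 24.5, 0, 17.6, -5.85, 27.6, 0, 17.6]
}}

```text
t: 13.62
tool_pos: [0.5593, -0.0593, 0.1181]
orientation: [-3.129, 0.275, 0.008]
force: [-0.9, 0.9, -0.5]
opening: 0.05
gripper_force: 35.0
```

Emit:
{"method": "play_rows", "body": {
  "targets": [0, 0, 0, 0, 0, 0, 0, 0, 0, 0, 0, 0, 0, 0, 0, 0, 0, 0, 0, 0, 0, 0, 0, 0]
}}

```text
t: 14.12
tool_pos: [0.5619, -0.0563, 0.1206]
orientation: [-3.13, 0.272, 0.001]
force: [0.4, 0.5, -1.3]
opening: 0.0499
gripper_force: 35.0
```

```bash
python3 - <<'E'
from h import *
import pickle
s=read_state();T=R.from_rotvec(s["orientation"]).as_matrix();print(s["t"],s["tool_pos"],np.degrees(np.arctan2(T[1,0],T[0,0])),s["force"],s["opening"],(T.T@(np.array([.5626,-.0574,.08])-s["tool_pos"])*100).round(2))
c=cam("wrist");pickle.dump(c,open("w7.pkl","wb"))
h=cv2.cvtColor(c["image"],cv2.COLOR_RGB2HSV);m=cv2.inRange(h,(15,40,90),(35,255,255))|cv2.inRange(h,(8,70,60),(35,255,255));m[:150]=0
n,l,st,ce=cv2.connectedComponentsWithStats(m)
z=s["tool_pos"][2]-.0114+.036
for i in range(1,n):
  if st[i,4]>400:
    ct=max(cv2.findContours((l==i).astype(np.uint8),0,2)[0],key=cv2.contourArea);w=(at(c,ct.reshape(-1,2),z)-s["tool_pos"])@T*1000
    print(st[i],ce[i].round(),"tool mm x",w[:,0].min(),w[:,0].max(),"y",w[:,1].min(),w[:,1].max())
E
```

```text
14.1167 [ 0.56194798 -0.05631289  0.12062415] -9.939864473295533 [ 0.38596921  0.51968684 -1.31971774] 0.04988079734499199 [0.09 0.1  4.06]
[  39  150   53   30 1374] [ 65. 163.] tool mm x 44.04704684065572 58.22985946614242 y -106.65063436911055 -79.3515673601005
[  148   180   225   149 12926] [260. 248.] tool mm x -41.59984064917976 43.4191266727202 y -61.450708121299584 63.090720481398215
[306 187  65  12 651] [338. 193.] tool mm x 34.36283299188802 39.93180206328787 y 23.244487738856925 54.943947628554895
[169 188  44  12 472] [191. 193.] tool mm x 33.90247753889217 39.47559920869952 y -43.839515346230215 -22.54274285932578
[   0  313   31   53 1281] [ 12. 341.] tool mm x -69.50413668866204 -32.79338871546611 y -155.42576692067675 -135.5220091465794
[ 129  314  383   56 9345] [319. 355.] tool mm x -70.39668209875296 -32.162912606385945 y -76.75594966781851 151.26524626341248
```

```bash
python3 - <<'E'
from h import *
import pickle
c=pickle.load(open("w7.pkl","rb"));s=read_state();T=R.from_rotvec(s["orientation"]).as_matrix()
print(c["image"][160:230:3,256].tolist())
for x in(33,35,37,39): print(x,proj(c,s["tool_pos"]+T@np.array([x/1000,0,-.0246])).round(1))
E
```

```text
[[179, 171, 164], [180, 173, 166], [181, 171, 166], [165, 158, 153], [44, 41, 41], [81, 78, 77], [70, 68, 68], [105, 82, 55], [119, 92, 61], [120, 94, 63], [121, 92, 60], [153, 118, 77], [221, 173, 109], [222, 175, 109], [221, 174, 110], [221, 174, 109], [222, 174, 109], [220, 172, 108], [221, 173, 109], [221, 174, 110], [221, 175, 111], [221, 173, 110], [220, 172, 109], [220, 173, 109]]
33 [[258.7 200.6]]
35 [[258.7 196.7]]
37 [[258.7 192.7]]
39 [[258.7 188.8]]
```

The heel tip is 37 mm ahead of the tool, as planned. I'll descend to just above the plunger, then press in small steps.

Emit:
{"method": "play_rows", "body": {
  "targets": [0, 0.1, 2, 0, 0, 0.1, 4, 0, 0, 0.1, 4.5, 0, 0, 0.1, 4.5, 0, 0, 0.1, 4.5, 0, 0, 0.1, 4.5, 0],
  "grip_force": 38
}}

```text
t: 14.67
tool_pos: [0.5628, -0.0585, 0.0773]
orientation: [3.129, -0.274, 0.003]
force: [-0.4, -0.6, -0.7]
opening: 0.0501
gripper_force: 38.0
```

Emit:
{"method": "play_rows", "body": {
  "targets": [0, 0, 0.3, 0, 0, 0, 0.6, 0, 0, 0, 0.9, 0, 0, 0, 1.1, 0, 0, 0, 1.1, 0, 0, 0, 1.1, 0]
}}

```text
t: 15.17
tool_pos: [0.5626, -0.0586, 0.0656]
orientation: [3.129, -0.275, 0.002]
force: [1.7, 0.5, 4.0]
opening: 0.0497
gripper_force: 38.0
```

Emit:
{"method": "play_rows", "body": {
  "targets": [0, 0, 0.2, 0, 0, 0, 0.4, 0, 0, 0, 0.4, 0, 0, 0, 0.4, 0]
}}

```text
t: 15.5
tool_pos: [0.5625, -0.0586, 0.0614]
orientation: [3.129, -0.275, 0.002]
force: [2.5, 0.5, 5.1]
opening: 0.0497
gripper_force: 38.0
```

Emit:
{"method": "play_rows", "body": {
  "targets": [0, 0, 0.2, 0, 0, 0, 0.2, 0, 0, 0, 0.2, 0, 0, 0, 0.2, 0]
}}

```text
t: 15.83
tool_pos: [0.5625, -0.0586, 0.0595]
orientation: [3.129, -0.275, 0.002]
force: [2.3, -0.0, 6.7]
opening: 0.0497
gripper_force: 38.0
```

Emit:
{"method": "play_rows", "body": {
  "targets": [0, 0, 0.1, 0, 0, 0, 0.1, 0, 0, 0, 0.1, 0, 0, 0, 0.1, 0]
}}

```text
t: 16.17
tool_pos: [0.5626, -0.0586, 0.0593]
orientation: [3.129, -0.275, 0.002]
force: [-0.6, -0.3, 11.6]
opening: 0.0496
gripper_force: 38.0
```

Emit:
{"method": "play_rows", "body": {
  "targets": [0, 0, 0.1, 0, 0, 0, 0.1, 0, 0, 0, 0.1, 0, 0, 0, 0.1, 0]
}}

```text
t: 16.5
tool_pos: [0.5627, -0.0586, 0.0593]
orientation: [3.129, -0.275, 0.002]
force: [-5.9, 0.7, 20.1]
opening: 0.0498
gripper_force: 38.0
```

Emit:
{"method": "play_rows", "body": {
  "targets": [0, 0, 0, 0, 0, 0, 0, 0, 0, 0, 0, 0, 0, 0, 0, 0]
}}

```text
t: 16.83
tool_pos: [0.5627, -0.0586, 0.0593]
orientation: [3.129, -0.275, 0.002]
force: [-5.6, 0.6, 21.2]
opening: 0.0497
gripper_force: 38.0
```

Emit:
{"method": "play_rows", "body": {
  "targets": [0, 0, -0.03, 0, 0, 0, -0.03, 0, 0, 0, -0.03, 0, 0, 0, -0.03, 0]
}}

```text
t: 17.17
tool_pos: [0.5627, -0.0587, 0.0593]
orientation: [3.129, -0.275, 0.002]
force: [-3.7, 1.0, 17.6]
opening: 0.0498
gripper_force: 38.0
```

```bash
python3 - <<'E'
from rect import *
s=read_state();print(s["t"],s["tool_pos"],s["force"],s["gripper_force"])
try: rect(cam("wrist"))
except Exception as e: print(e)
E
```

```text
17.1667 [ 0.56267896 -0.05865488  0.05931657] [-3.69463472  1.01840145 17.5921324 ] 38.00317347049713
pointer body y 2.1000000000000014 mark y 2.0
```

The heel is on the hard stop with a 17.6 N push, and the pointer is still on the mark (2.1 against 2.0 mm). I'll hand it in.

```bash
python3 -c "
from plant import workorder;print(workorder.close_job())"
```

```text
the job is handed in; nothing more can be done
None
```

I handed the job in with the pointer within about 0.1 mm of the red mark and the tan heel held on the hard stop at about 17.6 N push (38 N grip), at 17 s of the 72 s allowed.

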